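# Stamp the batch slide and hold it flush on the reader

### The arm

A 6-joint arm with a two-finger parallel gripper is mounted at the origin on a cart in front of the work surface, level with it; the furniture and walls round the work are solid. World frame = base frame: x ahead of the robot, y to its left, z up, the work surface at z = 0. Lengths are in m, angles in rad, forces in N, time in s.
With the tool pointing down it reaches from about 0.375 to 0.9 m from the base axis. Payload 3.1 kg.
Tool frame: the origin (TCP) lies between the finger pads; the fingertips stand 19 mm ahead of it and the grasp point (between the pads) is the TCP; z points along the fingers, y is the direction in which the jaws open and shut (so a half turn about z gives the same grasp; the last joint's range is limited). The gripper opens to 85 mm and grips with 20 to 120 N. Pads are 22 mm wide; open, the fingers measure 114 mm over their backs; the gripper's body (76 mm by 85 mm) begins 54 mm behind the grasp point. The pads swing forward as they close: fully open they stand 13 mm farther back than shut.
Start: joints at [-1.433, 0.527, 1.433, -0, 1.181, -0.178], TCP at [0.195, -0.594, 0.25] pointing down, gripper open.
Joint ranges: [-3.08, 3.08], [-0.75, 2.2], [0.22, 2.44], [-1.43, 4.57], [0, 2.65], [-2.85, 2.85]. Speed limits (rad/s): [2.79, 2.79, 3.14, 3.14, 3.14, 3.14].

### API

Orientations are given as a unit quaternion [x, y, z, w].
In Python, from station import manip, optics, job gives the robot as it stands.
- The arm moves only by the shell command python3 -m inch 'ROWS' [OPENING] [FORCE]. ROWS is JSON, one flat list of numbers, 4 for each row, row after row: the shift along the world's x, y, z in cm, then the turn about the world's z in rad. A call has 1 to 20 rows; each row shifts and turns the commanded pose from where the row before left it; what a row does not reach is not made up. A row lasts 1/8 s, in which the tool goes at most 62.5 mm and 10.7 degrees, less where a joint would pass 70% of its speed; a pose out of reach is approached as far as the arm can. A call with a gripper value outside its range is refused whole. OPENING is the opening in per cent of the stroke, from 0 (shut) to 100 (fully open), set as the call begins (- or left out, the last holds). The fingers move at their own pace and stop on an object; FORCE is the grip in N (left out, the last holds). Time passes only in rows, so rows that do not move let the fingers close. It gives the time, the measured TCP pose, the force and the opening at its end, in the units of the state.
- manip.sense(): the state, without advancing time (a new reading comes with each control period).
- optics.snapshot(name): name is "scene" or "top"; returns (picture, depth): 384x512x3 uint8, red, green, blue; 384x512 float32, m along the optical axis (not along the pixel's ray), 0 where there is no reading.
- optics.camera_model(name): a dict with "mtx" (3x3 intrinsics, pixels), "dist_coeffs" ([k1, k2, p1, p2, k3] as OpenCV has them; the pictures are not rectified), "camera_from_world" (4x4, takes a point from world to camera coordinates). Camera axes: x right, y up, looking along -z (the intrinsics and any distortion apply to the point x, -y, -z); pixel columns grow to the right and rows downward; lengths in m; the calibration is good to about 2 mm. A picture is of the moment at which its call begins. camera_model takes no time and is no camera call.
- job.sign_off(): hands the job in, once; it reports no verdict.
The state is a dict: "t": time; "q": joint angles; "qd": joint speeds; "tau": joint torques, N m; "tcp_pos": TCP position; "tool_rot": TCP orientation; "force": force on the tool from outside, world axes, zero at the start; "ft_torque": the same for the moment, N m; "finger_gap": opening from 0.0 (shut) to 1.0 (fully open).
Only numpy, scipy, OpenCV 4.12 (cv2) and the standard library are available. Lean on these libraries where they do the work, as an engineer would, in place of code of your own. Each camera call takes 0.05 s, during which the arm holds its last target.

### The job

Push the hand press's lever down to its stop to stamp the batch slide lying in the press, and let the lever spring back up by itself. Then draw the slide out by its blue grip, lay its flat underside flush on the reader's sloped glass, inside the black outline with its long side running up the slope, and finish while still gripping it there, pressing it on with a light steady push. Do not shift the reader's head or knock over or push away the things standing around.

Things in the scene. Friction and masses are not known exactly. Their poses are not given: they have to be found in the camera images.
- slide_grip (a point): Centre of the batch slide's blue grip: an upright rib on the plate's upper face, 30 mm long (x), 12 mm thick (y), 34 mm high; this point is half-way up it, 17 mm above the plate's upper face. z points up out of the plate, x along its length. At the start the slide lies on the press's bed, x pointing into the slot, the grip outside, about 45 mm in front of the press head.
- slide_under (a point): Centre of the slide's flat underside, same axes as slide_grip: the grip's centre is at x = -32.5, y = 0, z = +23 mm from here.
- slide: The batch slide: flat aluminium plate 105 x 50 x 6 mm (x, y, z) with the blue grip; 60 to 120 g. Origin and axes as slide_under.
- press: Grey hand press, fixed. Origin at the centre of its underside; x points into the slot. Bed 190 x 84 mm, top 20 mm high. The head (x = 5 to 85 mm, 78 mm wide, 70 mm high, punch rod to 84 mm) bridges a slot 60 mm wide, 18 mm high, open only to -x. Some 38 mm of the slide is in the slot, 5 mm play each side: draw it out along the press's -x before lifting.
- press_lever (a joint): Sprung lever on the head's -y side: 0 at rest (leaning away from the robot, about 49 degrees above level), 0.75 rad at its stop (about 6 degrees above level). It swings down and towards the press's +x; the spring brings it back to 0. About 4 N down on the bar starts it, 8 N holds it at the stop.
- lever_bar (a point): Centre of the black cross bar at the lever's end, 18 mm thick, 52 mm long along the press's y, 100 mm from the lever's hinge. Push on it from above.
- lever_hinge (a point): The lever's hinge point, beside the press head, level with the bar's middle along y; the hinge axis is the press's y axis.
- reader: Grey reader, fixed, base 150 x 126 mm, with a white tilting head 145 x 96 mm hinged at its front edge and locked at a slope of 0.2 to 0.48 rad from level, facing up and towards the robot's left. Origin at the centre of the base's underside. The head gives way only to a heavy push (over 60 N).
- reader_face (a point): Centre of the flat glass face on the reader's head. z is the face's outward normal, x points up the slope, y across it. The black outline round the glass is 122 x 68 mm (x, y). The slide fits either way round along x.
- bottle_a: Dark bottle with black cap, 50 mm across, 177 mm high, standing at the left; bystander. Origin at its foot.
- bottle_b: Dark pump bottle, 50 mm across, 160 mm high, standing at the left; bystander. Origin at its foot.
- amber_dropper: Amber dropper bottle, 30 mm across, 102 mm high, standing at the right; bystander. Origin at its foot.
- glue_stick: Blue and white glue stick, 28 mm across, 98 mm high, standing at the right; bystander. Origin at its foot.
- counter: Round white tally counter lying on the table at the right, 50 x 65 x 25 mm; bystander. Origin under its middle.
Mind the look-alikes: they are no part of the job. Several things have the shape of the slide; the one meant has the colours described above.

How it is judged:
On the way, in this order (a step that is already met when the one before it is completed fails the run):
1. the lever is pushed to its stop while the slide lies in the press (value of joint press_lever above 0.71 rad and distance of slide_under from where it was at the start of the episode below 0.012 m), for 0.1 s.
2. the lever has sprung back up and the slide still lies in the press (value of joint press_lever below 0.06 rad and distance of slide_under from where it was at the start of the episode below 0.012 m and contact force between the fingers and press below 0.2 N), for 0.1 s.
At the end, for the whole second after the job is handed in: The slide's underside lies flush on the reader's glass (within 0.04 rad and 3 mm), centred within 15 mm along and across the slope and with its length up the slope within 0.2 rad, pressed on with 2.5 to 30 N, still gripped by the fingers and at rest; the press lever is back up (below 0.06 rad) (angle between the z axis of slide_under and the z axis of reader_face, either way round below 0.04 rad and z of slide_under in the frame of reader_face between -0.003 and 0.003 m and x of slide_under in the frame of reader_face between -0.015 and 0.015 m and y of slide_under in the frame of reader_face between -0.015 and 0.015 m and angle between the x axis of slide_under and the x axis of reader_face, either way round below 0.2 rad and contact force between slide and reader between 2.5 and 30 N and contact force between the fingers and slide above 3 N and linear speed of slide below 0.01 m/s and value of joint press_lever below 0.06 rad); the arm keeps its last pose, push and grip.
It fails at once if the reader is pressed hard (over 50 N) (contact force between anything else and reader above 50 N).
It fails at once if the reader's head is shifted by more than 5 mm (distance of reader_face from where it was at the start of the episode above 0.005 m).
It fails at once if a bystander is knocked over or pushed more than 30 mm (distance of any of bottle_a, bottle_b, amber_dropper, glue_stick, counter from where it was at the start of the episode above 0.03 m or angle between any of bottle_a, bottle_b, amber_dropper, glue_stick's own z axis and vertical above 0.5 rad).
It also fails if it takes over 54 s, if anything falls off the work surface, if the arm or the gripper's body presses on something with over 40 N, if the wrist force passes 120 N, or if a joint passes its speed limit or range.

## Working session

There is one attempt and no reset: what is moved stays moved. The work goes in short steps, Python scripts to look and compute and a shell command to move; the robot and the scene stay as the last step left them, time stands still between calls to the robot, and variables do not carry over. Pictures are saved under pics/ and viewed, and the job is handed in when it is done.

```bash
mkdir -p pics; ls; python3 - <<'E'
from station import manip, optics, job
import cv2
print(manip.sense())
for n in ("scene","top"):
    p,d=optics.snapshot(n); cv2.imwrite(f"pics/{n}0.png",cv2.resize(p[:,:,::-1],(800,600)));
    import numpy as np
    np.save(f"pics/{n}0_rgb.npy",p); np.save(f"pics/{n}0_d.npy",d)
    print(optics.camera_model(n), (d>0).mean())
E
```

```text
pics
{'t': 0.0, 'q': array([-1.43250257e+00,  5.28474606e-01,  1.43394568e+00,  3.68223593e-06,
        1.18140727e+00, -1.78513091e-01]), 'qd': array([ 1.73371055e-04,  6.76560167e-04, -2.13377280e-03,  4.71892047e-04,
        1.86240047e-03,  5.73123708e-05]), 'tau': array([ 2.78023526e-04, -4.42346478e+01, -1.78026778e+01, -2.40813142e-04,
        8.45142582e-03, -7.76430312e-06]), 'tcp_pos': array([ 0.19463174, -0.5931852 ,  0.24931461]), 'tool_rot': array([ 9.87479883e-01,  1.57741029e-01,  2.41721954e-05, -1.11718953e-03]), 'force': array([-0.58496796,  0.90168677,  0.02695821]), 'ft_torque': array([-0.01609204,  0.0419096 ,  0.02472144]), 'finger_gap': 1.000692765344997}
{'mtx': array([[379.47903886,   0.        , 257.35328724],
       [  0.        , 379.47903886, 198.50359583],
       [  0.        ,   0.        ,   1.        ]]), 'dist_coeffs': array([-0.02622545,  0.        ,  0.        ,  0.        ,  0.        ]), 'camera_from_world': array([[ 0.45883134, -0.88846937, -0.00979755, -0.13237168],
       [ 0.49813127,  0.24808723,  0.83085376, -0.38750617],
       [-0.73575746, -0.38610221,  0.55640457, -1.21391676],
       [ 0.        ,  0.        ,  0.        ,  1.        ]])} 0.9960479736328125
{'mtx': array([[455.43079616,   0.        , 253.83372465],
       [  0.        , 455.43079616, 196.13821983],
       [  0.        ,   0.        ,   1.        ]]), 'dist_coeffs': array([-0.15796343,  0.        ,  0.        ,  0.        ,  0.        ]), 'camera_from_world': array([[ 1.04599131e-02, -9.99938987e-01,  3.55133848e-03,
         1.16615774e-01],
       [ 9.72406539e-01,  1.09995393e-02,  2.33033330e-01,
        -5.77413735e-01],
       [-2.33058175e-01,  1.01583637e-03,  9.72462264e-01,
        -1.61883063e+00],
       [ 0.00000000e+00,  0.00000000e+00,  0.00000000e+00,
         1.00000000e+00]])} 0.9961751302083334
```

View pics/scene0.png

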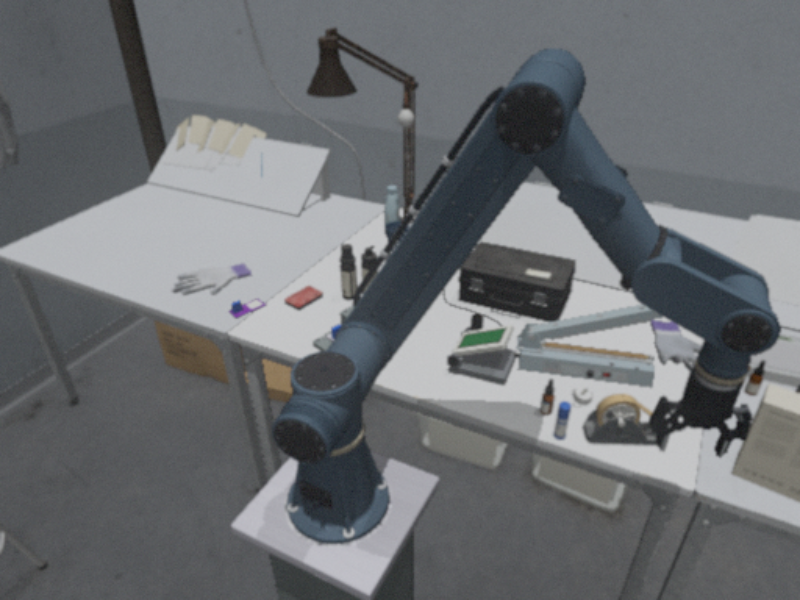

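View pics/top0.png

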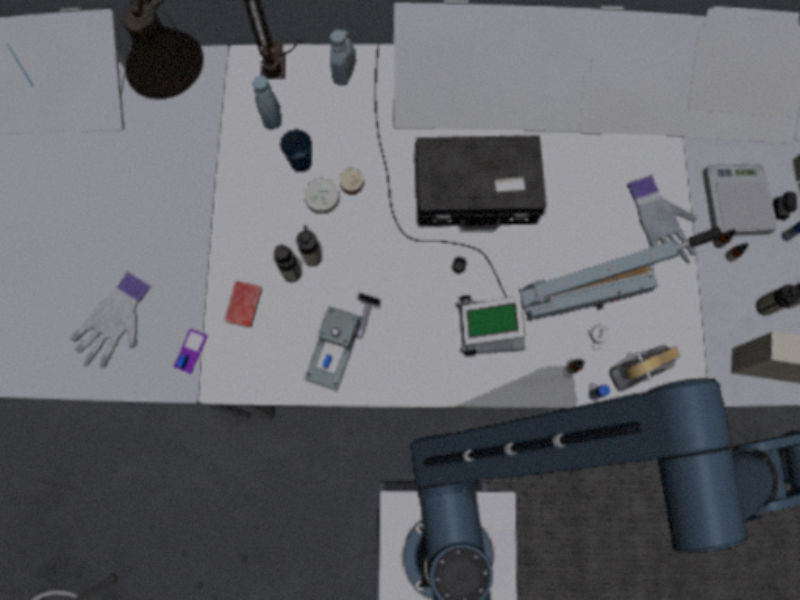

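The top view shows the press at about (335,345), with the blue grip at (327,360) and the lever bar at (369,299). The reader, with its green glass, is at (492,322). In the scene view the arm hides the press. I'll zoom in on both.

```bash
cat > h.py <<'E'
import numpy as np, cv2
from station import manip, optics, job
def undist(n,uv):
    c=optics.camera_model(n)
    return cv2.undistortPoints(np.float64(uv).reshape(-1,1,2),c["mtx"],c["dist_coeffs"]).reshape(-1,2)
def world(n,uv,depth):
    c=optics.camera_model(n); xy=undist(n,uv); d=np.asarray(depth,float).reshape(-1,1)
    P=np.hstack([xy[:,:1]*d,-xy[:,1:]*d,-d]); M=c["camera_from_world"]
    return (P-M[:3,3])@M[:3,:3]
def onplane(n,uv,z):
    a=world(n,uv,np.ones(len(np.reshape(uv,(-1,2)))));M=optics.camera_model(n)["camera_from_world"];o=-M[:3,:3].T@M[:3,3]
    v=a-o; return o+v*((z-o[2])/v[:,2])[:,None]
def pix(n,P):
    c=optics.camera_model(n);M=c["camera_from_world"];Q=np.reshape(P,(-1,3))@M[:3,:3].T+M[:3,3]
    Q=Q*[1,-1,-1]; return cv2.projectPoints(Q,np.zeros(3),np.zeros(3),c["mtx"],c["dist_coeffs"])[0].reshape(-1,2)
def crop(p,x0,y0,x1,y1,k,f):
    cv2.imwrite(f,cv2.resize(p[y0:y1,x0:x1,::-1],None,fx=k,fy=k,interpolation=cv2.INTER_CUBIC))
E
python3 - <<'E'
from h import *
p=np.load("pics/top0_rgb.npy"); d=np.load("pics/top0_d.npy")
crop(p,185,180,255,255,8,"pics/press0.png"); crop(p,285,180,345,235,9,"pics/reader0.png")
W=world("top",np.array([[x,y] for y in range(384) for x in range(512)]),d.ravel()).reshape(384,512,3)
np.save("pics/W0.npy",W)
s=W[186:252:3,194:248:3]
print("z mm press, cols",list(range(194,248,3)))
for i,r in enumerate(s): print(186+3*i,np.round(r[:,2]*1000).astype(int))
# reader green
hsv=cv2.cvtColor(p,cv2.COLOR_RGB2HSV)
g=(hsv[...,0]>45)&(hsv[...,0]<85)&(hsv[...,1]>120); g[:, :285]=0; g[:,345:]=0
P=W[g]; c=P.mean(0); u,S,v=np.linalg.svd(P-c,full_matrices=False); print("green",g.sum(),c,v[2],S)
E
```

```text
z mm press, cols [194, 197, 200, 203, 206, 209, 212, 215, 218, 221, 224, 227, 230, 233, 236, 239, 242, 245]
186 [-3  8  2 -5  3  6  3 -4  2  4 -4  6  1 -3  0  0  1  0]
189 [  9   5   6   5   1   3   9  -2  -2  -4   0   3 139 136   5   5  -6   4]
192 [  4   3   3   3   2   3  -8   3   4  -3   5   0 133 141 141 136 136  -3]
195 [  4   6   2  -9   0  -5   3   1   1  -3  -1   2  -5 115 122 132 123   5]
198 [ -2   8  -3  -2   4  62  65  68   3  -5   1   1   1 119  -1   2  -1   2]
201 [  2  -3   3   3   4  71  68  71  69  72  70  10  -1 103   4  -3  -5  -5]
204 [-3  4 -3 -4 -5 64 70 75 78 65 65 72 14 92  4  2  1 -1]
207 [ -2   3  -1   7  66  62  70  73  76  68  67  67  15  88  -2  -1 -13   1]
210 [-5 -4  1 -2 69 74 63 76 71 77 64 74 68 -3  1  6  4 -1]
213 [ 6 -3  8  1 66 68 74 80 69 68 67 72 68  0  0  2  1  1]
216 [  -5    6    2   65   73 1708   74   73   74   69   64   49   73    7
   -7    0    0    0]
219 [ 1 -2  0 16 23 26 65 70 68 70 36 -1 -4 -3 -1 -4  9  7]
222 [-1  0  1 16 26 29 31 27 24 68 14  2 -2  1  1 -1 -1  0]
225 [ 4 -6 -3 18 24 32 27 24 22 22  2 -2  4 -2  1  4  4  0]
228 [-1  8 25 18 25 63 20 27 22 15  5 -2  1 -9 -2 -3 -7  3]
231 [ -1  -3  23  28  25  60  28  22  20  20   4   6   9 -10   4   0   2   6]
234 [ 4 -2 16 24 57 53 35 30 23  5  1  1 -2 -3 -2  1 -4 -3]
237 [ 7 15 20 20 15 25 21 17 17  7 -2  5  3  0  6 -2  1  6]
240 [-3 26 21 20 21 18 23 21 23  9  0 -6  2  5 -4  3 -2 -7]
243 [   1   17   22   29   22   26   21   14    2   10   -1 1708   -8   -1
    4    1   -1    3]
246 [ 1 -6  9  2 10 25 23 19  2  2 -2  0 -1  2  0  5  3 -1]
249 [12 -5  6 -3  5  2  4  0  2  0 -4  2  1  4 10  1  0 -5]
green 487 [ 0.55318895 -0.09980419  0.0967622 ] [ 0.11221277  0.99279641 -0.04199511] [2.45316067 1.30947248 0.7501543 ]
```

View pics/press0.png

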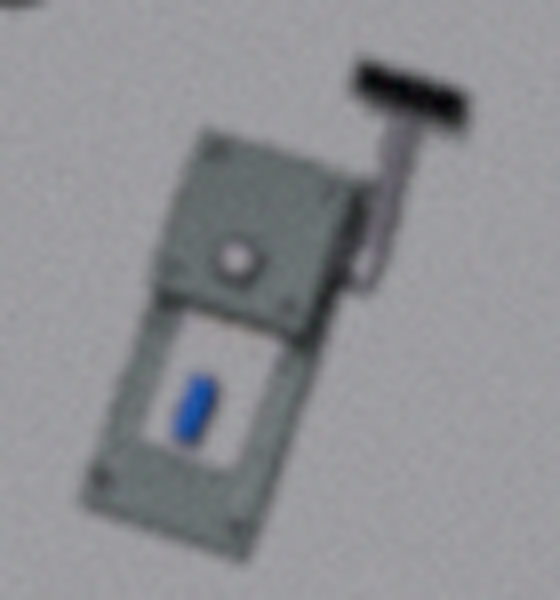

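View pics/reader0.png

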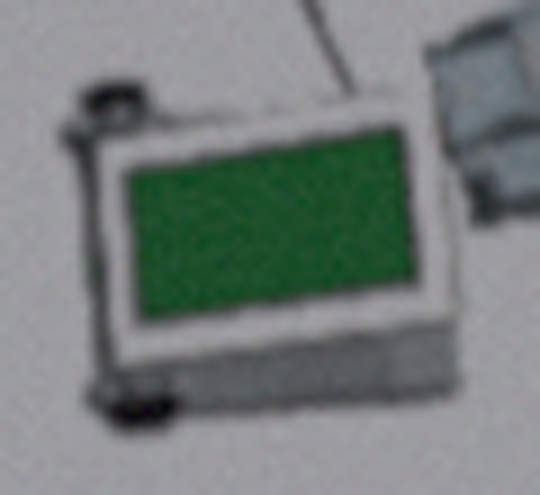

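```bash
cat > m1.py <<'E'
from h import *
def fitplane(P):
    from scipy.optimize import least_squares
    c=np.median(P,0)
    r=least_squares(lambda a:a[0]+a[1]*(P[:,0]-c[0])+a[2]*(P[:,1]-c[1])-(P[:,2]-c[2]),[0,0,0],loss="cauchy",f_scale=.004)
    a=r.x; n=np.array([-a[1],-a[2],1]);n/=np.linalg.norm(n); return c+[0,0,a[0]],n
def rayplane(n,uv,c,nn):
    M=optics.camera_model(n)["camera_from_world"];o=-M[:3,:3].T@M[:3,3];v=world(n,uv,np.ones(len(uv)))-o
    return o+v*(((c-o)@nn)/(v@nn))[:,None]
for n in ("top","scene"):
    p=np.load(f"pics/{n}0_rgb.npy"); d=np.load(f"pics/{n}0_d.npy")
    hsv=cv2.cvtColor(p,cv2.COLOR_RGB2HSV)
    g=((hsv[...,0]>45)&(hsv[...,0]<85)&(hsv[...,1]>100)).astype(np.uint8)
    cs,_=cv2.findContours(g,cv2.RETR_EXTERNAL,cv2.CHAIN_APPROX_NONE); k=max(cs,key=cv2.contourArea)
    m=np.zeros_like(g); cv2.drawContours(m,[k],-1,1,-1)
    ys,xs=np.nonzero(cv2.erode(m,np.ones((3,3))))
    P=world(n,np.c_[xs,ys],d[ys,xs]); c,nn=fitplane(P)
    print(n,len(xs),"c",c,"n",nn,"slope",np.arccos(nn[2]))
    uv=np.float32(cv2.approxPolyDP(k,4,True).reshape(-1,2)); 
    q=rayplane(n,uv,c,nn); print(uv.tolist()); print(q.round(4), q.mean(0), np.linalg.norm(np.roll(q,-1,0)-q,axis=1))
E
python3 m1.py
python3 - <<'E'
from h import *
p=np.load("pics/top0_rgb.npy"); d=np.load("pics/top0_d.npy")
W=np.load("pics/W0.npy"); hsv=cv2.cvtColor(p,cv2.COLOR_RGB2HSV)
b=((hsv[...,0]>100)&(hsv[...,0]<125)&(hsv[...,1]>150)).astype(np.uint8)
n,l,s,c=cv2.connectedComponentsWithStats(b)
for i in range(1,n):
    if s[i,4]>4: print("blue",s[i],c[i],onplane("top",c[i],.043))
sub=hsv[186:200,225:248,2]; print(sub[::1])
k=np.zeros(b.shape,np.uint8); k[186:200,225:248]=(sub<80); n,l,s,c=cv2.connectedComponentsWithStats(k)
for i in range(1,n):
    print("bar",s[i],c[i]); ys,xs=np.nonzero(l==i); print(np.median(W[ys,xs],0)); print(cv2.minAreaRect(np.c_[xs,ys].astype(np.float32)))
# bed corners (px = 185+x/8)
C=np.array([[80,505],[245,562]])/8+[185,180]-.5+.5/8
q=onplane("top",C,.02); print("bed front corners",q,q.mean(0))
H=np.array([[208,128],[372,182],[300,338],[158,295]])/8+[185,180]-.5
q=onplane("top",H,.07); print("head",q,np.linalg.norm(np.roll(q,-1,0)-q,axis=1),q.mean(0))
E
```

```text
top 366 c [ 0.54234024 -0.10046186  0.08785685] n [0.00208904 0.41702083 0.90889453] slope 0.43017081819045616
[[328.0, 195.0], [301.0, 199.0], [301.0, 214.0], [330.0, 210.0]]
[[ 0.5736 -0.1463  0.1088]
 [ 0.5677 -0.0523  0.0657]
 [ 0.511  -0.0515  0.0655]
 [ 0.5175 -0.1517  0.1114]] [ 0.54247517 -0.10044852  0.08785042] [0.10366    0.05670362 0.11033452 0.0564139 ]
scene 75 c [ 0.5428315  -0.10109919  0.08716469] n [0.02606294 0.42609312 0.90430381] slope 0.44105028314352385
[[321.0, 211.0], [295.0, 220.0], [318.0, 217.0]]
[[ 0.5718 -0.1422  0.1057]
 [ 0.5205 -0.053   0.0651]
 [ 0.5238 -0.1465  0.1091]] [ 0.53869176 -0.11387207  0.09330237] [0.11065512 0.10339019 0.04835585]
blue [187  84  11  16  59] [192.84745763  90.79661017] [[1.01564253 0.37307428 0.043     ]]
blue [182  95   7   4  13] [185.07692308  96.69230769] [[0.98941889 0.4031199  0.043     ]]
blue [189 101   9   6  19] [192.47368421 102.94736842] [[0.9619299  0.37184552 0.043     ]]
blue [192 105   6   4  13] [194.07692308 106.30769231] [[0.94727768 0.36468529 0.043     ]]
blue [508 143   4   5  14] [509.85714286 145.42
[... 1526 characters left out ...]
01 107 131 150 152 160 153 149
  153 158 161 162 159]
 [154 158 158 158 156 159 154 130 115 113  99 112 140 159 162 161 159 156
  160 158 160 155 161]]
bar [230 188  13   8  61] [236.         191.54098361]
[0.57446727 0.18653095 0.13733021]
((235.9499969482422, 191.65000915527344), (13.597794532775879, 4.427188873291016), 18.434947967529297)
bed front corners [[0.40632542 0.3423515  0.02      ]
 [0.38076206 0.26439277 0.02      ]] [0.39354374 0.30337213 0.02      ]
head [[0.5762487  0.2834434  0.07      ]
 [0.55150133 0.20686478 0.07      ]
 [0.47809286 0.23819431 0.07      ]
 [0.49727443 0.30390161 0.07      ]] [0.08047806 0.07981444 0.06844985 0.08158109] [0.52577933 0.25810102 0.07      ]
```

```bash
cat > m2.py <<'E'
from h import *
from m1 import rayplane
p=np.load("pics/top0_rgb.npy").astype(np.float32)
# --- reader: green-ness contour, subpixel via upscaling
def rect(mask_fn,x0,y0,x1,y1,c,nn,k=8):
    s=cv2.resize(p[y0:y1,x0:x1],None,fx=k,fy=k,interpolation=cv2.INTER_CUBIC)
    m=mask_fn(s).astype(np.uint8)
    cs,_=cv2.findContours(m,cv2.RETR_EXTERNAL,cv2.CHAIN_APPROX_NONE); q=max(cs,key=cv2.contourArea).reshape(-1,2)
    uv=(q+.5)/k-.5+[x0,y0]
    e1=np.cross(nn,[0,0,1.]) if abs(nn[2])<.99 else np.array([1.,0,0]); e1/=np.linalg.norm(e1); e2=np.cross(nn,e1)
    P=rayplane("top",uv,c,nn)-c; r=cv2.minAreaRect(np.float32(np.c_[P@e1,P@e2]*1000)); b=cv2.boxPoints(r)/1000
    B=c+b[:,:1]*e1+b[:,1:]*e2
    return r,B
for t in (.41,.43,.45):
  for ye in(-1.5,-1.53):
    c=np.array([.5425,-.1008,.0876]); h=np.array([np.cos(ye),np.sin(ye)]); nn=np.array([-h[0]*np.sin(t),-h[1]*np.sin(t),np.cos(t)])
    r,B=rect(lambda s:s[...,1]-.5*(s[...,0]+s[...,2])>25,288,180,345,235,c,nn)
    L=np.roll(B,-1,0)-B; i=np.argmax(np.linalg.norm(L,axis=1)); l=L[i]*np.sign(-L[i][1])
    print(t,ye,"size",np.round(r[1],1),"yaw",np.arctan2(l[1],l[0]),"centre",B.mean(0).round(4), "slope",np.arctan2(l[2],np.hypot(*l[:2])))
# --- grip
for z in (.05,.06):
    r,B=rect(lambda s:s[...,2]-s[...,0]>50,200,222,216,240,np.array([.45,.29,z]),np.array([0,0,1.]))
    L=np.roll(B,-1,0)-B; l=L[np.argmax(np.linalg.norm(L,axis=1))]; print("grip z",z,np.round(r[1],1),B.mean(0).round(4),np.arctan(l[1]/l[0]))
r,B=rect(lambda s:s.mean(-1)<75,224,184,250,202,np.array([.57,.18,.135]),np.array([0,0,1.]))
L=np.roll(B,-1,0)-B; l=L[np.argmax(np.linalg.norm(L,axis=1))]; print("bar",np.round(r[1],1),B.mean(0).round(4),np.arctan(l[0]/l[1]))
W=np.load("pics/W0.npy"); a=W[189:194,230:242].reshape(-1,3); a=a[(a[:,2]>.11)&(a[:,2]<.16)]; print("bar depth z",np.median(a[:,2]),len(a))
# slide plate white region
r,B=rect(lambda s:s.min(-1)>140,200,215,222,240,np.array([.45,.29,.026]),np.array([0,0,1.])); print("plate",np.round(r[1],1),B.round(4).tolist(),B.mean(0))
E
python3 m2.py | tail -12; crop=1; python3 - <<'E'
from h import *
p=np.load("pics/scene0_rgb.npy"); crop(p,190,140,300,250,7,"pics/sc_press0.png")
E
```

```text
[ 0.5238 -0.1465  0.1091]] [ 0.53869176 -0.11387207  0.09330237] [0.11065512 0.10339019 0.04835585]
0.41 -1.5 size [ 59.2 113. ] yaw -1.4860853585041984 centre [ 0.5422 -0.0992  0.0869] slope 0.4099646094158145
0.41 -1.53 size [ 59.4 112.9] yaw -1.4858341452305683 centre [ 0.5422 -0.0992  0.0869] slope 0.40964345530709767
0.43 -1.5 size [ 59.3 113.6] yaw -1.4910265359255315 centre [ 0.5421 -0.0992  0.0869] slope 0.42998474404556536
0.43 -1.53 size [ 59.4 113.6] yaw -1.4909560625500506 centre [ 0.5422 -0.0992  0.0869] slope 0.42971117913974183
0.45 -1.5 size [ 59.3 114.3] yaw -1.4962330209163277 centre [ 0.5421 -0.0992  0.0868] slope 0.44999722112160834
0.45 -1.53 size [ 59.5 114.4] yaw -1.4961749295873927 centre [ 0.5422 -0.0993  0.0869] slope 0.44977593910783176
grip z 0.05 [13.5 30.1] [0.448  0.2876 0.05  ] -0.3658220238727473
grip z 0.06 [13.4 29.9] [0.4464 0.2866 0.06  ] -0.3658219940947903
bar [50.8 17.2] [0.576  0.1874 0.135 ] 0.3052066309378737
bar depth z 0.13790396354105072 47
plate [46.1 62.3] [[0.4234, 0.2708, 0.026], [0.4825, 0.251, 0.026], [0.4971, 0.2947, 0.026], [0.438, 0.3145, 0.026]] [0.46024101 0.28275593 0.026     ]
```

```bash
python3 -m inch '[-3,3,4,0.18, -3,5,2,0.18]'; python3 -c "
from h import *; print(manip.sense()['q'], manip.sense()['tool_rot'])"
```

```text
t: 0.35
tcp_pos: [0.134, -0.515, 0.311]
tool_rot: [0.942, 0.335, -0.001, 0.001]
force: [-1.3, -0.0, 1.6]
finger_gap: 0.999
[-1.52616443e+00  3.30910026e-01  1.59027562e+00 -4.28346890e-04
  1.21794325e+00 -6.38399926e-01] [ 9.42222604e-01  3.34985085e-01 -5.52650577e-04  1.11917017e-03]
```

```bash
python3 -m inch '[4.8,3.9,0,0.1785, 4.8,3.9,0,0.1785, 4.8,3.9,0,0.1785, 4.8,3.9,0,0.1785, 4.8,3.9,0,0.1785, 4.8,3.9,0,0.1785, 4.8,3.9,0,0.1785, 1.3,5.4,0,0.1785, 1.3,5.4,0,0.1785, 1.3,5.4,0,0.1785, 1.3,5.4,0,0.1785, 1.3,5.4,0,0.1785, 1.3,5.4,-2,0, 1.3,5.4,-2,0, 1.3,5.4,-2,0, 0,0,0,0, 0,0,0,0]' 0
python3 - <<'E'
from h import *
s=manip.sense(); r=s["tool_rot"]; print(s["tcp_pos"],s["q"].round(2),2*np.arctan2(r[1],r[0]),s["force"])
for n in("top","scene"):
    p,d=optics.snapshot(n); np.save(f"pics/{n}1_rgb.npy",p); np.save(f"pics/{n}1_d.npy",d)
    cv2.imwrite(f"pics/{n}1.png",cv2.resize(p[:,:,::-1],(800,600)))
E
```

```text
t: 2.48
tcp_pos: [0.5743, 0.191, 0.2498]
tool_rot: [0.16, 0.987, -0.0, -0.001]
force: [0.3, -0.7, 0.3]
finger_gap: 0.002
[0.57430483 0.19096033 0.24984592] [ 0.14  0.5   1.48 -0.    1.16 -1.11] 2.8196382755348903 [ 0.30773346 -0.664681    0.33043944]
```

View pics/scene1.png

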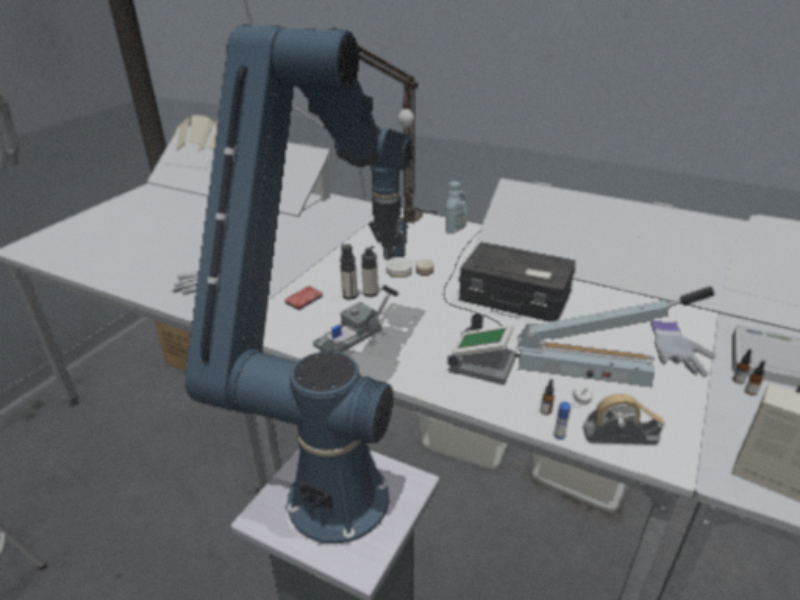

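View pics/top1.png

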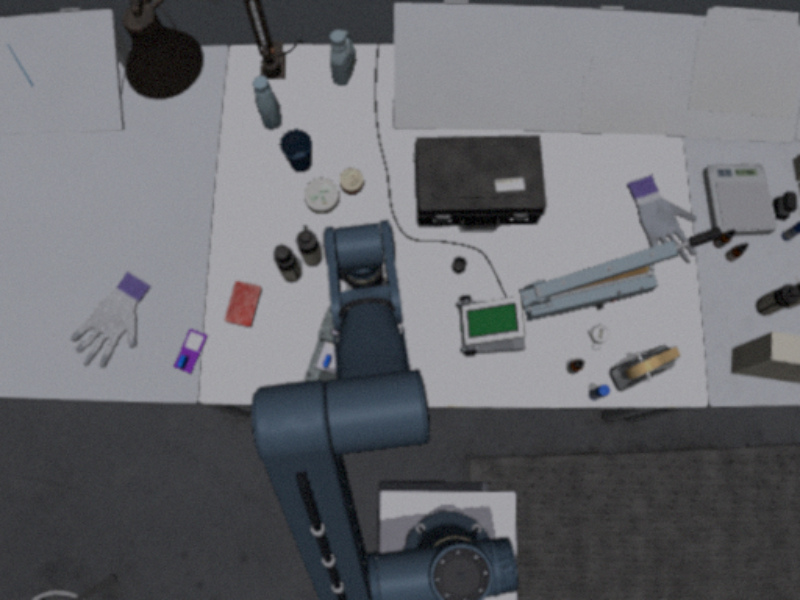

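Scene view now shows the press clear of the arm, with the blue grip at (336,329), the bar at (390,290) and the reader glass at (484,340). I'll triangulate from the two views.

```bash
cat > m3.py <<'E'
from h import *
def cen(n,f,x0,y0,x1,y1,fn,k=8):
    p=np.load(f).astype(np.float32)
    s=cv2.resize(p[y0:y1,x0:x1],None,fx=k,fy=k,interpolation=cv2.INTER_CUBIC)
    cs,_=cv2.findContours(fn(s).astype(np.uint8),cv2.RETR_EXTERNAL,cv2.CHAIN_APPROX_NONE); q=max(cs,key=cv2.contourArea)
    m=cv2.moments(q); c=np.array([m["m10"]/m["m00"],m["m01"]/m["m00"]]); 
    return (c+.5)/k-.5+[x0,y0]
def tri(u1,u2):
    A=[];b=[]
    o=[];v=[]
    for n,u in(("top",u1),("scene",u2)):
        M=optics.camera_model(n)["camera_from_world"];oo=-M[:3,:3].T@M[:3,3];w=world(n,u,[1.])[0]-oo;w/=np.linalg.norm(w);o.append(oo);v.append(w)
    S=[np.eye(3)-np.outer(w,w) for w in v]; X=np.linalg.solve(S[0]+S[1],S[0]@o[0]+S[1]@o[1])
    return X.round(4),[round(np.linalg.norm(S[i]@(X-o[i]))*1000,1) for i in(0,1)]
T0="pics/top0_rgb.npy";S1="pics/scene1_rgb.npy"
bl=lambda s:s[...,2]-s[...,0]>50
gr=lambda s:s[...,1]-.5*(s[...,0]+s[...,2])>25
dk=lambda s:s.mean(-1)<75
a=cen("top",T0,200,222,216,240,bl);b=cen("scene",S1,207,203,224,218,bl);print("grip",a,b,tri(a,b))
a=cen("top",T0,224,184,250,202,dk);b=cen("scene",S1,242,179,258,192,dk);print("bar",a,b,tri(a,b))
a=cen("top",T0,288,180,345,235,gr);b=cen("scene",S1,280,200,335,235,gr);print("glass",a,b,tri(a,b))
E
python3 m3.py; python3 - <<'E'
from h import *
p=np.load("pics/scene1_rgb.npy"); crop(p,190,170,340,250,5,"pics/sc1c.png")
E
```

```text
grip [208.77122803 230.56178955] [214.55550673 211.00298711] (array([0.4483, 0.2883, 0.047 ]), [np.float64(0.5), np.float64(0.5)])
bar [235.93515872 191.54007426] [249.24054896 185.7129329 ] (array([0.5772, 0.187 , 0.131 ]), [np.float64(0.0), np.float64(0.0)])
glass [314.72970776 204.63291809] [308.27084337 215.9266437 ] (array([ 0.5423, -0.1003,  0.0868]), [np.float64(0.2), np.float64(0.2)])
```

View pics/sc1c.png

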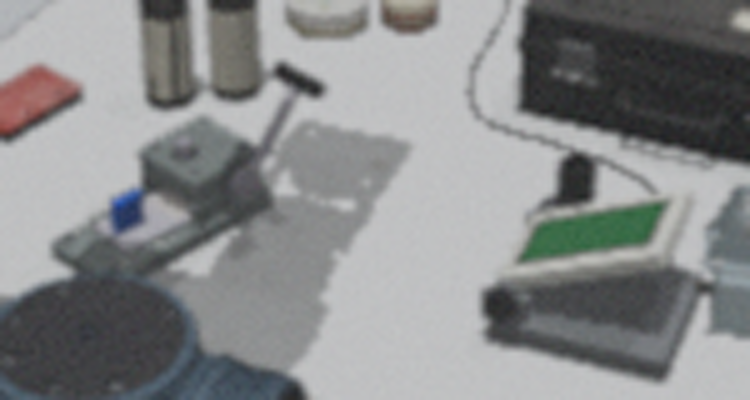

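```bash
python3 -m inch '[0.4,-0.4,-4,0, 0,0,-4.4,0, 0,0,-0.7,0, 0,0,0,0]'; python3 -m inch '[1.04,-0.35,-1.12,0, 0.95,-0.32,-1.43,0, 0.7,-0.23,-1.58,0, 0,0,0,0, 0,0,0,0]'
```

```text
t: 3.08
tcp_pos: [0.5793, 0.1863, 0.1603]
tool_rot: [0.161, 0.987, 0.0, 0.0]
force: [-0.5, 1.0, -0.0]
finger_gap: -0.002
t: 3.7
tcp_pos: [0.6114, 0.1769, 0.1208]
tool_rot: [0.161, 0.987, 0.001, 0.006]
force: [2.2, -3.3, 6.6]
finger_gap: 0.002
```

```bash
python3 -m inch '[0.2,-0.07,-1.2,0, 0.1,-0.03,-1.0,0, 0,0,-0.6,0, 0,0,0,0, 0,0,0,0]'; python3 -m inch '[0,0,-0.5,0, 0,0,0,0, 0,0,0,0]'
```

```text
t: 4.32
tcp_pos: [0.6155, 0.1767, 0.0934]
tool_rot: [0.161, 0.987, 0.001, 0.007]
force: [4.2, -1.8, 6.4]
finger_gap: -0.001
t: 4.7
tcp_pos: [0.6158, 0.1767, 0.092]
tool_rot: [0.161, 0.987, 0.001, 0.008]
force: [-0.5, -3.3, 24.3]
finger_gap: -0.002
```

```bash
python3 -m inch '[0,0,-0.2,0, 0,0,0,0]'; python3 - <<'E'
from h import *
p,d=optics.snapshot("scene"); crop(p,190,130,340,240,5,"pics/sc2.png"); print(manip.sense()["force"])
E
```

```text
t: 4.95
tcp_pos: [0.6159, 0.1766, 0.0915]
tool_rot: [0.16, 0.987, 0.001, 0.008]
force: [-2.6, -3.3, 33.1]
finger_gap: -0.001
[-2.91454844 -4.01186624 33.24380959]
```

View pics/sc2.png

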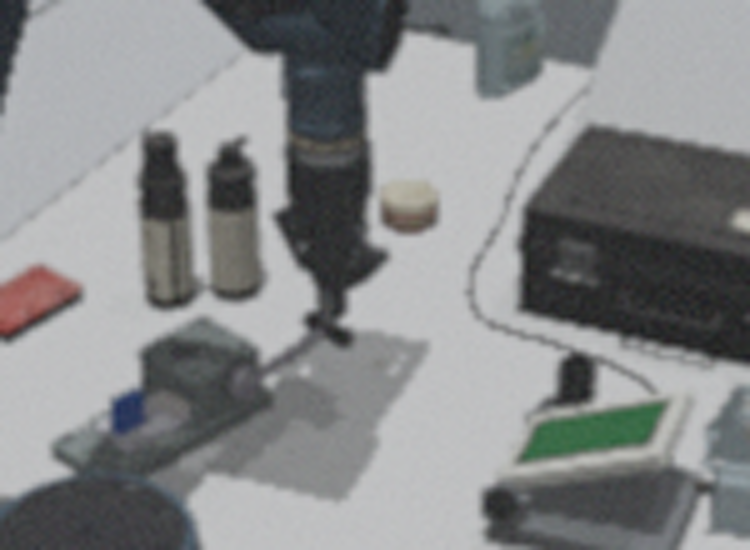

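Lever is nearly level with the bar under the fingertips and the force has risen steeply, so it is on its stop. Releasing it now.

```bash
python3 -m inch '[0,0,2,0, 0,0,4,0, 0,0,5.5,0, 0,0,5.5,0, -4,2.7,0,0, -4,2.7,0,0, -4,2.7,0,0, -4,2.7,0,0, 0,0,0,0, 0,0,0,0]' 50 20; python3 - <<'E'
from h import *
s=manip.sense(); r=s["tool_rot"]; print(s["tcp_pos"],s["q"].round(2),2*np.arctan2(r[1],r[0]),s["force"])
p,d=optics.snapshot("scene"); crop(p,190,130,340,240,5,"pics/sc3.png"); np.save("pics/scene3_rgb.npy",p)
E
```

```text
t: 6.25
tcp_pos: [0.4502, 0.2854, 0.2538]
tool_rot: [0.16, 0.987, 0.001, 0.002]
force: [-0.8, 0.2, -0.4]
finger_gap: 0.5
[0.45024711 0.28541014 0.25376278] [ 0.36  0.4   1.66 -0.    1.08 -0.89] 2.819235725481931 [-0.80070019  0.24359414 -0.36266826]
```

View pics/sc3.png

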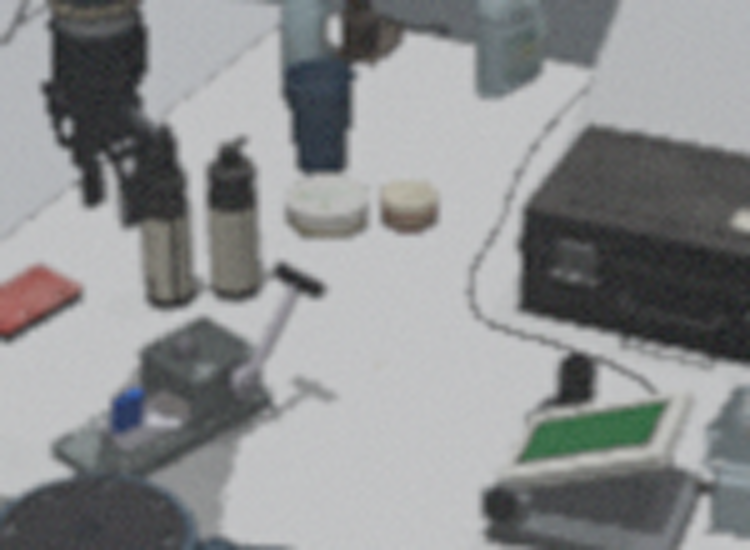

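```bash
python3 -m inch '[-0.2,0.15,-5,0, 0,0,-5,0, 0,0,-5,0, 0,0,-3,0, 0,0,-2.2,0, 0,0,0,0, 0,0,0,0]'; python3 - <<'E'
from h import *
p,d=optics.snapshot("scene"); crop(p,190,150,270,230,8,"pics/sc4.png")
E
```

```text
t: 7.18
tcp_pos: [0.4481, 0.2865, 0.0515]
tool_rot: [0.161, 0.987, 0.0, 0.001]
force: [0.5, 1.4, 0.5]
finger_gap: 0.501
```

View pics/sc4.png

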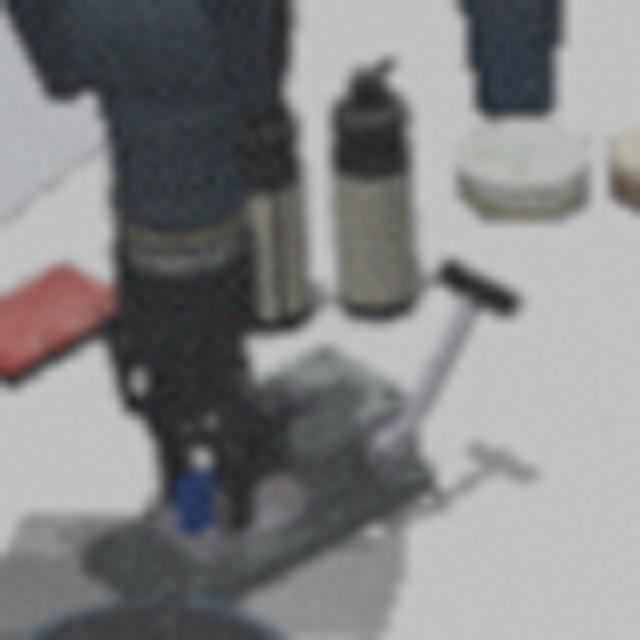

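```bash
python3 -m inch '[0,0,0,0, 0,0,0,0, 0,0,0,0, 0,0,0,0, 0,0,0,0]' 0 25
```

```text
t: 7.85
tcp_pos: [0.4473, 0.287, 0.052]
tool_rot: [0.161, 0.987, 0.001, 0.001]
force: [-0.7, -0.2, 7.0]
finger_gap: 0.135
```

```bash
python3 -m inch '[0,0,0.3,0, -0.57,0.19,0,0, -1.14,0.38,0,0, -1.14,0.38,0,0, -1.14,0.38,0,0, -1.14,0.38,0,0, -0.57,0.19,0,0, 0,0,0,0]'; python3 - <<'E'
from h import *
print(manip.sense()["force"],manip.sense()["q"].round(2))
p,d=optics.snapshot("scene"); crop(p,190,150,270,230,8,"pics/sc5.png")
p,d=optics.snapshot("top"); crop(p,180,170,260,250,8,"pics/tp5.png")
E
```

```text
t: 8.85
tcp_pos: [0.3891, 0.3058, 0.054]
tool_rot: [0.16, 0.987, -0.0, -0.0]
force: [0.6, -0.4, -0.9]
finger_gap: 0.141
[ 0.55083022 -0.41929828 -0.90793606] [ 0.44  0.7   1.9  -0.    0.55 -0.81]
```

View pics/sc5.png

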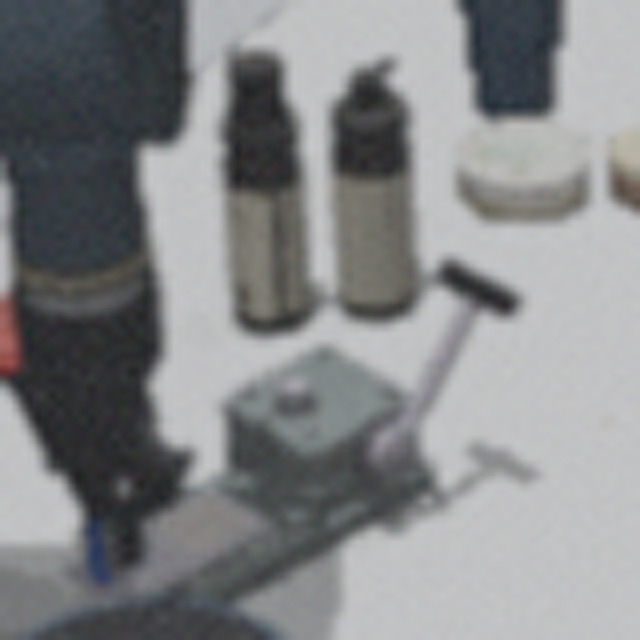

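View pics/tp5.png

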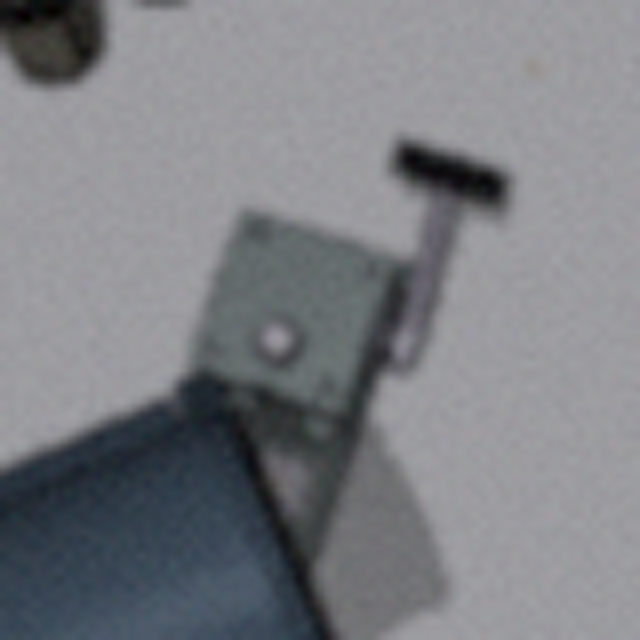

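```bash
python3 -m inch '[0,0,1.5,0, 0,0,3,0, 0,0,4,0, 0,0,4,0, 0,0,3,0, 0,0,1.5,0, 0,0,0,0]'; python3 -m inch '[0.6,-1.5,0,-0.05, 1.2,-3,0,-0.1, 1.2,-3,0,-0.1, 1.2,-3,0,-0.1, 1.2,-3,0,-0.1, 1.2,-3,0,-0.1, 1.2,-3,0,-0.1, 1.2,-3,0,-0.1, 1.2,-3,0,-0.1, 1.2,-3,0,-0.1, 1.2,-3,0,-0.1, 1.2,-3,0,-0.1, 1.2,-3,0,-0.1, 0.6,-1.8,0,-0.021, 0,0,0,0, 0,0,0,0]'; python3 - <<'E'
from h import *
s=manip.sense(); r=s["tool_rot"]; print(s["tcp_pos"],s["q"].round(2),2*np.arctan2(r[1],r[0]),s["force"])
for n in("top","scene"):
    p,d=optics.snapshot(n); np.save(f"pics/{n}6_rgb.npy",p)
    a=pix(n,s["tcp_pos"])[0].astype(int)-40; crop(p,max(a[0],0),max(a[1],0),a[0]+80,a[1]+75,7,f"pics/{n}6.png"); print(a)
E
```

```text
t: 9.82
tcp_pos: [0.3905, 0.3058, 0.2261]
tool_rot: [0.161, 0.987, 0.001, 0.002]
force: [0.2, 0.2, -0.9]
finger_gap: 0.136
t: 11.82
tcp_pos: [0.5446, -0.0865, 0.2235]
tool_rot: [0.715, 0.699, -0.0, -0.001]
force: [-0.2, -0.1, 0.1]
finger_gap: 0.135
[ 0.54459149 -0.08653373  0.22349488] [-0.36  0.46  1.65  0.    1.03 -0.34] 1.5483308356823255 [-0.20110899 -0.10309185  0.053664  ]
[276 155]
[267 146]
```

```bash
python3 -m inch '[-0.3,1.5,0,0.05, -0.3,1.45,0,0.05, 0,0,0,0, 0,0,0,0]'; python3 - <<'E'
from h import *
s=manip.sense(); r=s["tool_rot"]; print(s["tcp_pos"],s["q"].round(2),2*np.arctan2(r[1],r[0]),s["force"])
for n in("top","scene"):
    p,d=optics.snapshot(n); np.save(f"pics/{n}6_rgb.npy",p)
    a=pix(n,s["tcp_pos"])[0].astype(int)-40; crop(p,max(a[0],0),max(a[1],0),a[0]+80,a[1]+75,7,f"pics/{n}6.png"); print(a)
E
```

```text
t: 12.42
tcp_pos: [0.5398, -0.0575, 0.2242]
tool_rot: [0.679, 0.734, 0.0, 0.0]
force: [0.1, -1.7, -1.0]
finger_gap: 0.138
[ 0.53975485 -0.05747838  0.22418583] [-0.31  0.45  1.67 -0.    1.02 -0.39] 1.6488271842696678 [ 0.06967735 -1.70853411 -0.9676683 ]
[267 156]
[259 144]
```

View pics/scene6.png

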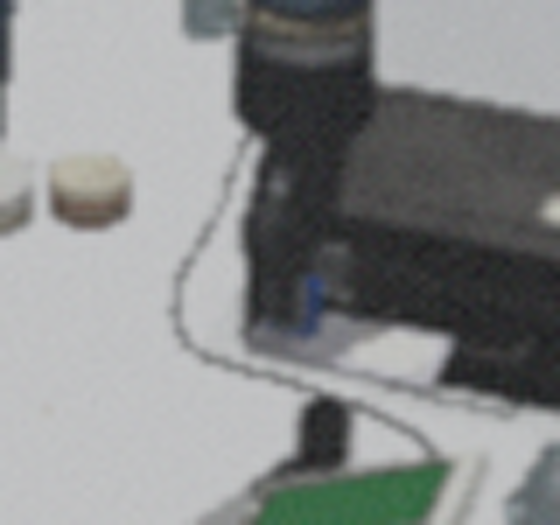

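View pics/top6.png

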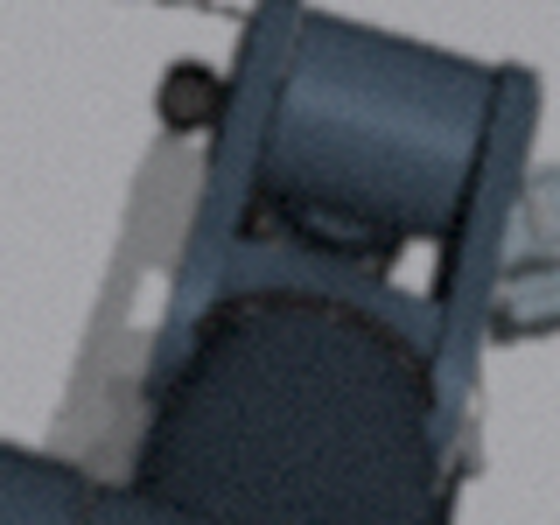

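```bash
python3 - <<'E'
from h import *
T=np.array([.5398,-.0575,.2242]); a=1.6488-np.pi; x=np.array([np.cos(a),np.sin(a),0]);y=np.array([-x[1],x[0],0]);z=np.array([0,0,1])
for pt in(-.05,0,.05):
    X=x*np.cos(pt)+z*np.sin(pt);Z=z*np.cos(pt)-x*np.sin(pt)
    C=[T+X*(l)+y*w-Z*.026 for l,w in((85e-3,25e-3),(85e-3,-25e-3),(-20e-3,25e-3),(-20e-3,-25e-3))]
    print(pt,((pix("scene",C)-[259,144]+.5)*7).round(0).tolist())
W=np.load("pics/W0.npy"); print(W[166:173,290:298,2].round(3), W[169,294])
E
```

```text
-0.05 [[445.0, 342.0], [421.0, 389.0], [265.0, 297.0], [237.0, 341.0]]
0 [[448.0, 336.0], [424.0, 383.0], [267.0, 299.0], [239.0, 343.0]]
0.05 [[451.0, 330.0], [427.0, 377.0], [269.0, 301.0], [241.0, 345.0]]
[[ 0.036  0.018  0.017  0.01   0.015  0.017  0.021  0.04 ]
 [ 0.009  0.007 -0.003 -0.     0.007  0.006  0.015  0.033]
 [ 0.004  0.005  0.008  0.001 -0.002 -0.003  0.004  0.021]
 [ 0.005 -0.001  0.001  0.004  0.006  0.005  0.001  0.01 ]
 [ 0.011  0.005  0.005  0.001  0.004  0.004  0.009  0.002]
 [ 0.037 -0.001 -0.002 -0.003 -0.001  0.004  0.002  0.032]
 [ 0.029  0.043  0.     0.004  0.004  0.002  0.037  0.029]] [ 0.70170997 -0.0329641   0.00628666]
```

```bash
python3 -m inch '[-0.1,0,-3,0, 0,0,-3,0, 0,0,-1.9,0, 0,0,0,0]'; python3 -m inch '[0,0,-0.5,0, 0,0,-0.5,0, 0,0,-0.5,0, 0,0,0,0, 0,0,0,0]' - 20
```

```text
t: 13.02
tcp_pos: [0.5378, -0.058, 0.1437]
tool_rot: [0.68, 0.734, -0.001, -0.002]
force: [0.2, 0.1, -0.4]
finger_gap: 0.135
t: 13.65
tcp_pos: [0.5392, -0.057, 0.1308]
tool_rot: [0.679, 0.734, 0.001, 0.0]
force: [1.1, 5.8, 3.3]
finger_gap: 0.138
```

```bash
python3 - <<'E'
from h import *
s=manip.sense(); r=s["tool_rot"]; print(s["tcp_pos"],2*np.arctan2(r[1],r[0]),s["force"],s["ft_torque"])
p,d=optics.snapshot("scene"); crop(p,265,150,345,240,7,"pics/sc7.png")
E
```

```text
[ 0.53922126 -0.05704807  0.13077329] 1.6479815123432193 [1.05870212 5.77744035 3.28139589] [ 0.72642918 -0.17769763  0.09178041]
```

View pics/sc7.png

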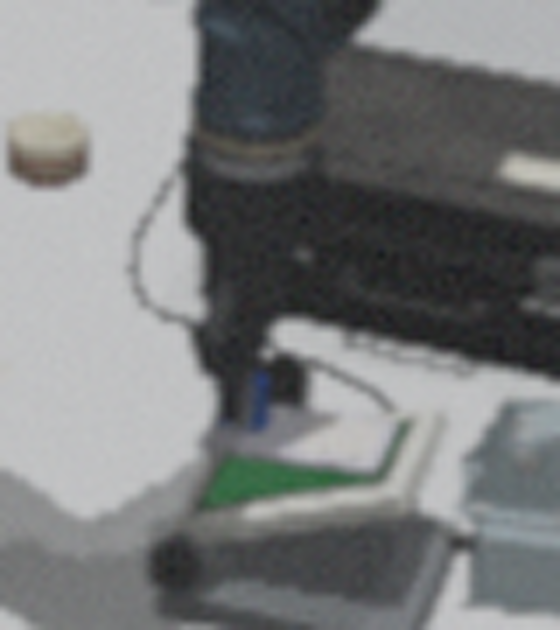

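```bash
python3 -m inch '[0,0,-0.5,0, 0,0,-0.5,0, 0,0,-0.5,0, 0,0,-0.3,0, 0,0,0,0, 0,0,0,0]'; python3 -m inch '[0,0,-0.4,0, 0,0,-0.3,0, 0,0,0,0, 0,0,0,0]'
```

```text
t: 14.45
tcp_pos: [0.5386, -0.0576, 0.1123]
tool_rot: [0.679, 0.734, 0.0, -0.0]
force: [-0.2, 3.5, 4.1]
finger_gap: 0.137
t: 14.95
tcp_pos: [0.5386, -0.0581, 0.1048]
tool_rot: [0.679, 0.734, -0.0, -0.0]
force: [1.0, 2.3, 1.3]
finger_gap: 0.137
```

```bash
python3 -m inch '[0,0,-0.2,0, 0,0,-0.2,0, 0,0,0,0, 0,0,0,0]'; python3 -m inch '[0,0,-0.2,0, 0,0,0,0, 0,0,0,0]';  python3 - <<'E'
from h import *
s=manip.sense(); print(s["ft_torque"])
for n in("scene","top"):
    p,d=optics.snapshot(n); np.save(f"pics/{n}8_rgb.npy",p); np.save(f"pics/{n}8_d.npy",d)
p=np.load("pics/scene8_rgb.npy"); crop(p,265,150,345,240,7,"pics/sc8.png")
p=np.load("pics/top8_rgb.npy"); crop(p,275,155,345,235,7,"pics/tp8.png")
E
```

```text
t: 15.45
tcp_pos: [0.5387, -0.0583, 0.1015]
tool_rot: [0.679, 0.734, -0.0, 0.0]
force: [-0.8, 0.7, 6.4]
finger_gap: 0.137
t: 15.82
tcp_pos: [0.5387, -0.0583, 0.1014]
tool_rot: [0.679, 0.734, -0.0, 0.001]
force: [-3.6, 1.8, 19.5]
finger_gap: 0.135
[ 0.0491544   0.79677556 -0.07477606]
```

View pics/sc8.png

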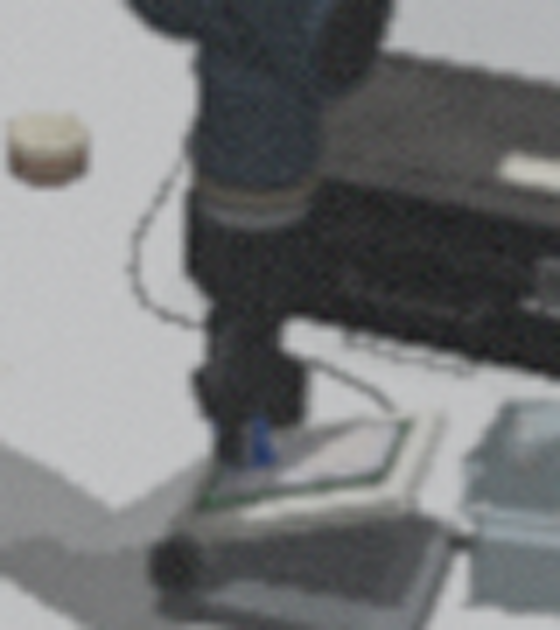

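View pics/tp8.png

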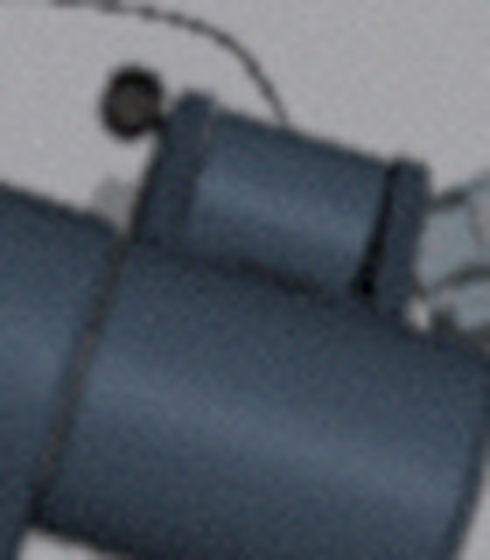

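```bash
cat > m4.py <<'E'
from h import *
import sys
t,yw=.433,-1.492; c=np.array([.542,-.0998,.0868])
h=np.array([np.cos(yw),np.sin(yw),0]); u=h*np.cos(t)+[0,0,np.sin(t)]; n=-h*np.sin(t)+np.array([0,0,np.cos(t)]); v=np.cross(n,u)
R=np.c_[u,v,n]
p=np.load("pics/scene8_rgb.npy"); d=np.load("pics/scene8_d.npy"); k=10;x0,y0,x1,y1=285,195,345,240
im=cv2.resize(p[y0:y1,x0:x1,::-1],None,fx=k,fy=k,interpolation=cv2.INTER_CUBIC)
def draw(hx,hy,z,col):
    q=(pix("scene",c+np.array([[hx,hy,z],[hx,-hy,z],[-hx,-hy,z],[-hx,hy,z]])@R.T)-[x0,y0]+.5)*k
    cv2.polylines(im,[q.astype(np.int32)],True,col,1)
draw(.061,.034,0,(0,0,255)); draw(.0525,.025,.006,(255,0,0)); cv2.imwrite("pics/ov8.png",im)
# plate top depth: points inside predicted plate, bright pixels, up-slope part
q=pix("scene",c+np.array([[.048,.02,.006],[.048,-.02,.006],[-.005,-.02,.006],[-.005,.02,.006]])@R.T)
m=np.zeros(d.shape,np.uint8); cv2.fillPoly(m,[q.round().astype(np.int32)],1); m&=((p.min(-1)>100)&(p.astype(int).max(-1)-p.min(-1)<40)).astype(np.uint8)
ys,xs=np.nonzero(m); P=(world("scene",np.c_[xs,ys],d[ys,xs])-c)@R; g=np.abs(P[:,2]-.006)<.015; P=P[g]
A=np.c_[np.ones(len(P)),P[:,:2]]; s,res,_,_=np.linalg.lstsq(A,P[:,2],rcond=None); print("plate rel face: z0,du,dv",s,len(P),"std",np.std(P[:,2]-A@s))
E
python3 m4.py
```

```text
plate rel face: z0,du,dv [ 0.0047853   0.02143971 -0.05690085] 84 std 0.0018114893659909193
```

View pics/ov8.png

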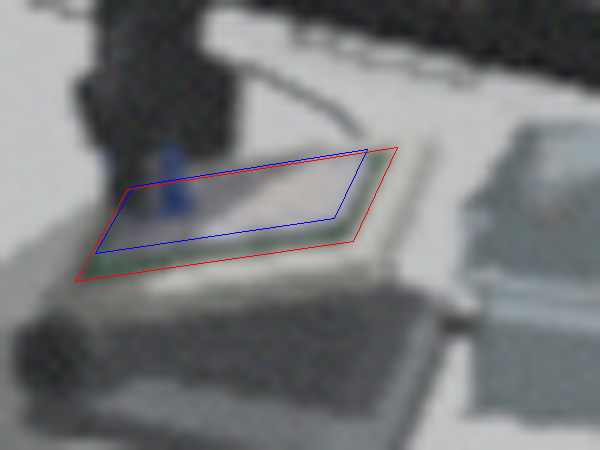

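```bash
cat > m5.py <<'E'
from h import *
from m3 import tri
from m1 import fitplane
def corners(f,x0,y0,x1,y1,k=8):
    p=np.load(f).astype(np.float32); s=cv2.resize(p[y0:y1,x0:x1],None,fx=k,fy=k,interpolation=cv2.INTER_CUBIC)
    g=s[...,1]-.5*(s[...,0]+s[...,2]); m=(g>np.percentile(g,97)*.5).astype(np.uint8)
    cs,_=cv2.findContours(m,cv2.RETR_EXTERNAL,cv2.CHAIN_APPROX_NONE); q=max(cs,key=cv2.contourArea)
    for e in np.arange(5,60,1.):
        a=cv2.approxPolyDP(q,e,True).reshape(-1,2)
        if len(a)==4: break
    q=q.reshape(-1,2).astype(float); L=[]
    for i in range(4):
        A,B=a[i].astype(float),a[(i+1)%4].astype(float); d=(B-A);l=np.linalg.norm(d);d/=l
        s_=(q-A)@d; o=np.abs((q-A)@[-d[1],d[0]]); w=(s_>.15*l)&(s_<.85*l)&(o<12)
        L.append(cv2.fitLine(np.float32(q[w]),cv2.DIST_HUBER,0,.01,.01).ravel())
    out=[]
    for i in range(4):
        v0,c0=L[i-1][:2],L[i-1][2:];v1,c1=L[i][:2],L[i][2:]; t=np.linalg.solve(np.c_[v0,-v1],c1-c0); out.append((c0+v0*t[0]+.5)/k-.5+[x0,y0])
    return np.array(out)
if __name__=="__main__":
    a=corners("pics/top0_rgb.npy",288,180,345,235); b=corners("pics/scene1_rgb.npy",280,195,340,240)
    P0=np.array([.5425,-.1,.087]); ref=[(.028,-.05),(.028,.05),(-.028,.05),(-.028,-.05)]
    C=[]
    for dx,dy in ref:
        w=P0+[dx,dy*.92,-.42*dy]; i=np.argmin(np.linalg.norm(a-pix("top",w),axis=1)); j=np.argmin(np.linalg.norm(b-pix("scene",w),axis=1))
        X,e=tri(a[i],b[j]); C.append(X); print(a[i].round(2),b[j].round(2),X,e)
    C=np.array(C); l1=C[0]-C[1];l2=C[3]-C[2]; print("c",C.mean(0))
    for l in(l1,l2,l1+l2): print("long",np.linalg.norm(l),"yaw",np.arctan2(l[1],l[0]),"slope",np.arctan2(l[2],np.hypot(*l[:2])))
    n=np.cross(C[0]-C[2],C[1]-C[3]);n*=np.sign(n[2])/np.linalg.norm(n); print("n",n,"yaw from n",np.arctan2(-n[1],-n[0]))
    for s in (C[0]-C[3],C[1]-C[2]): print("short",s,np.linalg.norm(s))
    # depth planes of the whole glass, eroded
    for nm,f in(("top","top0"),("scene","scene1"),("scene","scene3"),("top","top1")):
        try: p=np.load(f"pics/{f}_rgb.npy");d=np.load(f"pics/{f}_d.npy")
        except Exception: continue
        q=a if nm=="top" else b; m=np.zeros(d.shape,np.uint8); cv2.fillPoly(m,[q.round().astype(np.int32)],1)
        ys,xs=np.nonzero(m); c,n=fitplane(world(nm,np.c_[xs,ys],d[ys,xs])); print(f,len(xs),n,np.arccos(n[2]),"yaw",np.arctan2(-n[1],-n[0]))
E
python3 m5.py | grep -v -e "^ \[" -e "^\[\[" | tail -22
```

```text
grip [208.77122803 230.56178955] [214.55550673 211.00298711] (array([0.4483, 0.2883, 0.047 ]), [np.float64(0.5), np.float64(0.5)])
bar [235.93515872 191.54007426] [249.24054896 185.7129329 ] (array([0.5772, 0.187 , 0.131 ]), [np.float64(0.0), np.float64(0.0)])
glass [314.72970776 204.63291809] [308.27084337 215.9266437 ] (array([ 0.5423, -0.1003,  0.0868]), [np.float64(0.2), np.float64(0.2)])
top 366 c [ 0.54234024 -0.10046186  0.08785685] n [0.00208904 0.41702083 0.90889453] slope 0.43017081819045616
scene 75 c [ 0.5428315  -0.10109919  0.08716469] n [0.02606294 0.42609312 0.90430381] slope 0.44105028314352385
[328.7  194.42] [322.42 210.13] [ 0.575  -0.1478  0.11  ] [np.float64(1.1), np.float64(1.1)]
[299.46 199.2 ] [297.58 214.21] [ 0.5674 -0.0462  0.0615] [np.float64(0.9), np.float64(0.9)]
[300.46 214.84] [293.69 221.59] [ 0.5088 -0.0508  0.0639] [np.float64(1.3), np.float64(1.3)]
[330.06 210.11] [318.81 217.79] [ 0.5172 -0.1519  0.1115] [np.float64(0.1), np.float64(0.1)]
c [ 0.5421   -0.099175  0.086725]
long 0.11283869017318483 yaw -1.496132231259373 slope 0.4442902152097371
long 0.1120603855071006 yaw -1.4879006744692989 slope 0.43870889616998365
long 0.22489664292736786 yaw -1.4920252680326769 slope 0.441512485446991
n [-0.00173392  0.42828052  0.90364417] yaw from n -1.5667477875139515
short [ 0.0578  0.0041 -0.0015] 0.05796464439639042
short [ 0.0586  0.0046 -0.0024] 0.058829244428260326
top0 532 [-0.0036261   0.41733326  0.90874628] 0.43052616373111646 yaw -1.5621078073850658
scene1 215 [-0.02671707  0.42517026  0.90471899] 0.44007670998706444 yaw -1.5080403285062864
top1 532 [-0.01436626  0.41909233  0.90782996] 0.43271652435788316 yaw -1.5365302735924837
```

```bash
cat > m6.py <<'E'
import contextlib,io
with contextlib.redirect_stdout(io.StringIO()):
    from m4 import *
D=[];F=[];T=[];PP=[]
for i in range(10):
    p,d=optics.snapshot("scene"); D.append(np.where(d>0,d,np.nan)); PP.append(p.astype(float)); s=manip.sense(); F.append(s["force"]);T.append(s["ft_torque"])
d=np.nanmedian(D,0); p=np.mean(PP,0); np.save("pics/pm.npy",p)
print("F",np.mean(F,0),np.std(F,0),"T",np.mean(T,0),s["tcp_pos"],s["finger_gap"],s["t"])
q=pix("scene",c+np.array([[.05,.02,.006],[.05,-.022,.006],[-.008,-.022,.006],[-.008,.02,.006]])@R.T)
m=np.zeros(d.shape,np.uint8); cv2.fillPoly(m,[q.round().astype(np.int32)],1)
m&=((p.min(-1)>70)&(p.max(-1)-p.min(-1)<30)).astype(np.uint8)
ys,xs=np.nonzero(m); P=(world("scene",np.c_[xs,ys],d[ys,xs])-c)@R; g=np.abs(P[:,2]-.006)<.01; P=P[g]
A=np.c_[np.ones(len(P)),P[:,:2]]; s=np.linalg.lstsq(A,P[:,2],rcond=None)[0]; r=P[:,2]-A@s; cov=np.linalg.inv(A.T@A)*r.var()
print("plate z0,du,dv",s,"se",np.sqrt(np.diag(cov)),len(P))
im=cv2.resize(p[195:240,285:345,::-1],None,fx=10,fy=10,interpolation=cv2.INTER_CUBIC); cv2.imwrite("pics/pm%d.png"%len(D),im)
# white bezel of head on both sides as reference face: near-side bezel strip & glass strip
for nm,box in(("near bezel",[[-.05,-.036],[.06,-.036],[.06,-.046],[-.05,-.046]]),("right bezel",[[.063,-.03],[.063,.03],[.071,.03],[.071,-.03]])):
    q=pix("scene",c+np.array([[a,b,0] for a,b in box])@R.T); m=np.zeros(d.shape,np.uint8); cv2.fillPoly(m,[q.round().astype(np.int32)],1); ys,xs=np.nonzero(m)
    P=(world("scene",np.c_[xs,ys],d[ys,xs])-c)@R; print(nm,len(P),np.median(P,0), np.polyfit(P[:,0 if nm[0]=='n' else 1],P[:,2],1))
E
python3 m6.py
```

```text
F [-4.29267574  2.19314056 19.9279221 ] [0.49380055 0.34112409 0.28980517] T [ 0.02254778  0.77235704 -0.01497678] [ 0.5387556  -0.05830242  0.10141486] 0.13640452949623372 16.425
plate z0,du,dv [ 0.0049476   0.010011   -0.05588961] se [0.00019735 0.00725944 0.00834747] 98
near bezel 52 [ 0.00531    -0.04036351 -0.0006549 ] [ 0.00707835 -0.00072609]
right bezel 22 [ 0.06579637  0.00102718 -0.00029678] [ 0.00326048 -0.00034778][ WARN:0@17.915] global loadsave.cpp:1063 imwrite_ Unsupported depth image for selected encoder is fallbacked to CV_8U.
```

View pics/pm10.png

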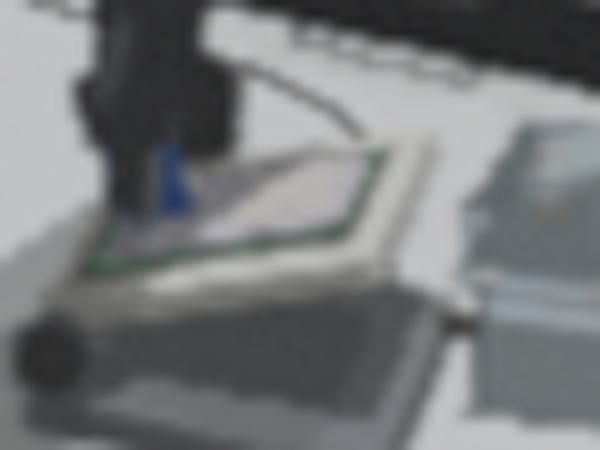

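```bash
cat >> m6.py <<'E'
q=pix("scene",c+np.array([[.05,.03,.006],[.05,-.03,.006],[-.008,-.03,.006],[-.008,.03,.006]])@R.T)
m=np.zeros(d.shape,np.uint8); cv2.fillPoly(m,[q.round().astype(np.int32)],1); ys,xs=np.nonzero(m); P=(world("scene",np.c_[xs,ys],d[ys,xs])-c)@R
for a in np.arange(-.034,.034,.004):
    w=(P[:,1]>=a)&(P[:,1]<a+.004); print(round(a+.002,3),w.sum(),np.round(1000*np.sort(P[w,2]),1) if w.any() else "")
E
python3 m6.py 2>/dev/null
```

```text
F [-4.0135419   2.52071713 19.78380528] [0.50761819 0.5765217  0.41864754] T [ 0.03503393  0.75709418 -0.01414152] [ 0.5387537  -0.05832209  0.10141279] 0.13589557224755772 16.925
plate z0,du,dv [ 0.00489324  0.01489901 -0.06257697] se [0.0002085  0.00764755 0.00872868] 98
near bezel 52 [ 0.00575203 -0.04010102 -0.00073426] [ 0.01080602 -0.00083213]
right bezel 22 [ 0.06539797  0.00227261 -0.00033724] [-0.01265875 -0.00039186]
-0.032 0 
-0.028 1 [5.5]
-0.024 18 [0.4 2.1 2.4 2.6 2.7 3.1 3.2 3.4 3.9 4.2 4.5 5.3 5.5 5.6 5.6 5.8 5.9 6.2]
-0.02 8 [4.7 5.2 5.6 5.8 5.9 5.9 6.2 6.5]
-0.016 4 [5.8 6.1 6.3 6.4]
-0.012 8 [4.2 4.7 5.3 5.3 5.4 5.7 5.8 6.3]
-0.008 9 [4.5 5.2 5.2 5.4 5.5 5.5 5.5 6.  6.9]
-0.004 6 [4.5 5.2 5.5 5.7 6.  6.1]
-0.0 8 [4.6 5.2 5.4 5.6 5.7 5.9 5.9 6.5]
0.004 5 [5.2 5.3 5.9 6.3 6.3]
0.008 9 [4.3 4.6 5.1 5.2 5.4 5.5 5.6 5.7 5.7]
0.012 7 [5.1 5.1 5.2 5.3 5.7 5.8 6.2]
0.016 7 [4.9 4.9 5.  5.6 5.8 6.2 6.3]
0.02 8 [4.6 5.2 5.6 5.7 6.  6.2 6.2 6.3]
0.024 1 [5.4]
0.028 0 
0.032 0
```

Away from its mixed edge pixels, the plate sits evenly at 5.6 mm above the glass plane, so it is flush. It is pressed with about 20 N, so I'll ease that slightly to mid-range and then do a final check.

```bash
python3 -m inch '[0,0,-0.0,0, 0,0,0.1,0, 0,0,0,0, 0,0,0,0, 0,0,0,0, 0,0,0,0]'; python3 m6.py 2>/dev/null | head -4; python3 - <<'E'
from h import *
p,d=optics.snapshot("scene"); cv2.imwrite("pics/fin.png",cv2.resize(p[120:250,180:370,::-1],None,fx=4,fy=4,interpolation=cv2.INTER_CUBIC)); print(manip.sense()["force"],abs(manip.sense()["qd"]).max())
E
```

```text
t: 17.68
tcp_pos: [0.5387, -0.0583, 0.1015]
tool_rot: [0.679, 0.734, -0.0, 0.001]
force: [-2.2, 1.5, 12.8]
finger_gap: 0.135
F [-2.52057917  1.99055502 12.95023322] [0.48281049 0.33319878 0.4778886 ] T [-0.02213054  0.45471873 -0.01291967] [ 0.538759   -0.05833365  0.10145935] 0.13745496048062048 18.175
plate z0,du,dv [ 0.00493816  0.01071719 -0.05869252] se [0.00018932 0.00695996 0.00796048] 98
near bezel 52 [ 0.00586871 -0.04043955 -0.00074927] [ 0.0071826  -0.00082648]
right bezel 22 [ 6.63026065e-02  1.30186867e-03 -7.63316337e-05] [ 7.15693798e-03 -9.93308780e-05]
[-3.23696335  2.59149412 13.55059566] 0.0010571321012361242
```

View pics/fin.png

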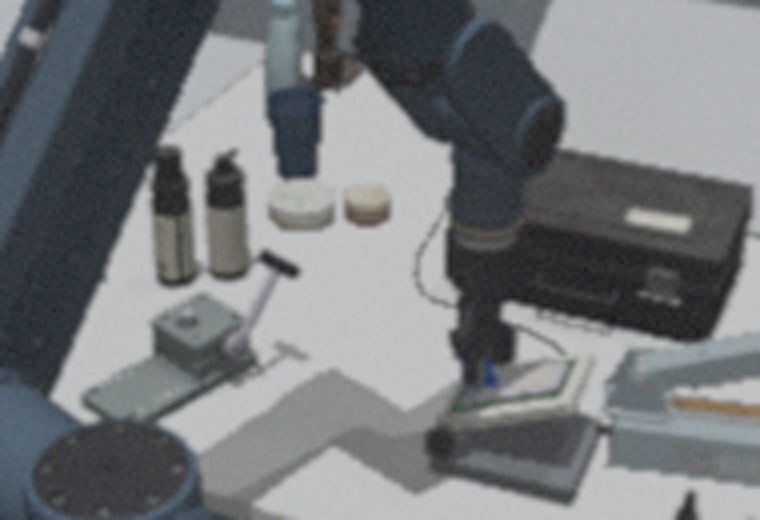

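The final picture shows the lever up at (275,265), both bottles standing at (172,220) and (228,220), and the slide flush inside the outline at about (520,385), still gripped. Handing in.

```bash
python3 -c "
from station import job; print(job.sign_off())"
```

```text
the job is handed in; nothing more can be done
None
```

I stamped the slide, drew it out of the press and handed the job in with the slide gripped and pressed on the reader's glass. The sign-off gives no verdict, so what follows rests on my own last checks.

- **Stamping:** I pushed the lever down until the force rose steeply to 33 N with the bar nearly level. I then released it, and the pictures show it back up with the slide still in the press.
- **Placing:** I drew the slide straight out by its blue grip. With the tool pointing down, I let the slide tilt in the pads as it met the slope until it lay on the glass.
- **Push and rest:** The steady push at hand-in was about 13 N. The arm was at rest with the grip closed on the rib, at about 18 s on the robot's clock.
- **Position:** From the picture, the slide is about 3 mm off centre, inside the outline.
- **Surroundings:** The final view shows the press lever up and both bottles standing. The final view did not show the things at the right; the arm did not work near them.

**One check disagreed:** a plane fit to the slide's depth image gave about 0.06 rad of tilt across the slope, above the 0.04 rad limit. I put this down to mixed pixels at the slide's edges. Away from the edges, just before I eased the push from about 20 N, the plate's upper face read an even 5 to 6 mm above the glass. That agrees with the 6 mm plate lying flush.

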